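Roll a tin on its rim along a slatted rack until it beds against the stop

ROBOT

A 6-joint arm with a two-finger parallel gripper is mounted at the origin on a cart in front of the work surface, level with it; the furniture and walls round the work are solid. World frame = base frame: x ahead of the robot, y to its left, z up, the work surface at z = 0. Lengths are in mm, angles in rad, forces in N, time in s.
With the tool pointing down it reaches from about 350 to 775 mm from the base axis. Payload 7.3 kg.
Tool frame: the origin (TCP) lies on the mounting face of the last link; the fingertips stand 178 mm ahead of it and the grasp point (between the pads) lies 159 mm ahead of it; z points along the fingers, y is the line along which they close (so a half turn about z gives the same grasp; the last joint's range is limited). The gripper opens to 92 mm and grips with 3 to 60 N. Pads are 19 mm wide; open, the fingers measure 130 mm over their backs; the gripper's body (75 mm by 190 mm) begins 47 mm behind the grasp point.
Start: joints at [-1.413, 0.342, 1.524, -0, 1.275, -0.146], TCP at [157.073, -500.955, 404.741] pointing down, gripper open.
Joint ranges: [-2.53, 2.53], [-0.77, 2.02], [0.04, 2.7], [-1, 4.14], [0.28, 2.66], [-3.11, 3.11]. Speed limits (rad/s): [2.57, 2.57, 3.14, 3.14, 3.14, 3.14].

INTERFACE

Orientations are given as [roll, pitch, yaw] about the fixed x, y, z axes, in that order (R = Rz(yaw) Ry(pitch) Rx(roll)).
In Python, from plant import bot, vision gives the robot as it stands. The module is installed in compiled form; this text tells all that it offers.
- The arm moves only by the tool crank_tcp, called after "Call:" by a JSON object that holds its "op" and its "data", one argument or row to a line. Schema: {"type":"object","properties":{"offsets":{"type":"object","properties":{"deltas":{"type":"array","items":{"type":"array","items":{"type":"number"},"minItems":5,"maxItems":5},"minItems":1,"maxItems":5}},"additionalProperties":false,"required":["deltas"]},"only":{"type":"string"},"quiet":{"type":"boolean"},"lines":{"type":"string"}},"required":["offsets"],"additionalProperties":false}. offsets is an object whose key "deltas" holds a list of rows, 1 to 5 of them, each of 5 numbers: the finger opening in mm, then dx, dy, dz in cm, then a turn about the tool's z in units of 0.2 rad; each row is the pose to reach, as a shift and turn from the pose commanded when the call began, along the tool's axes at that moment; what a row does not reach only later rows make up. A row lasts 1/8 s, in which the tool goes at most 62.5 mm and 0.188 rad, less where a joint would pass 70% of its speed; a pose out of reach is approached as far as the arm can. The fingers move at their own pace and stop on an object; the grip force is fixed at half the most. Time passes only in rows, so rows that do not move let the fingers close. The tool returns the time, the measured TCP pose, the force, the opening and the grip force at its end. only (a regular expression) keeps the lines of the reply that match it, lines (a string "A,B") keeps lines A to B, and quiet returns only ok. Input that does not fit is refused with a message, and nothing moves.
- bot.get_obs(): the state, without advancing time (a new reading comes with each control period).
- vision.capture(name): name is "side" or "top"; returns a dict with "color" (480x640x3 uint8, red, green, blue), "K" (3x3 intrinsics, pixels), "R" (3x3) and "t" (3): a world point X has camera coordinates R X + t. Camera axes: x right, y down, z forward; pixel columns grow to the right and rows downward; lengths in mm; the calibration is good to about 2 mm. A picture is of the moment at which its call begins. There is no depth.
- bot.close_job(): hands the job in; it is judged then, once.
The state is a dict: "time": time; "joint_positions": joint angles; "dq": joint speeds; "tau": joint torques, N m; "tool_pos": TCP position; "tcp_rot": TCP orientation; "contact_force": force on the tool from outside, world axes, zero at the start; "moment": the same for the moment, N m; "grip_width": finger opening in mm; "finger_force": force on a finger pad.
Only numpy, scipy, OpenCV 4.12 (cv2) and the standard library are available. Lean on these libraries where they do the work, as an engineer would, in place of code of your own. Each camera call takes 0.05 s, during which the arm holds its last target. There are 200 camera calls.

TASK

The flat tin stands on its rim at the open end of the slatted wooden tin rack. Roll it along the rack on its rim, as a wheel rolls (do not lift, drag or topple it), until it meets the rubber pad of the stop; press it lightly against the pad for a second with the fingers still on the tin, then let go so that it stays resting against the pad. Be gentle with the stop and do not force the tin down on the slats; leave the things round about alone.

Things in the scene. Friction and masses are not known exactly. Their poses are not given: they have to be found in the camera images.
- rack: Fixed wooden tin rack, 330 mm long, 74 mm wide. Origin on its middle line at table height; x runs along it in the rolling direction, from the open end (x = -155 mm) to the stop end (x = +175 mm); y across, z up. Two low curbs, inner faces at y = -25 and +25 mm, 28 mm above the table.
- slats (a point): Middle of the slatted part, at the slats' tops (rack x = -60, z = 18 mm). Nine round cross slats, 8 mm thick, at rack x = -140, -120 ... +20 mm. The tin sits stably in the gap between any two; rolling over a slat lifts its centre by 1.1 mm.
- bed (a point): Start of the smooth bed (rack x = 30, z = 18 mm), which runs on to the stop and falls 4 mm on the way, so a tin let go there rolls slowly on to the stop.
- stop_post: Fixed post at the stop end, 24 x 56 mm, top 80 mm above the table, thumb screw on it up to 89 mm; origin at rack x = 160, z = 10 mm. A rod from it carries a rigid, clamped round pad (30 mm, centre 59 mm above the table): the stop. Its reach was set by hand and is not reported: the pad's face is between rack x = 83 and 108 mm, so the tin's centre meets it between x = 40 and 65 mm.
- tin: Flat tin, 86.4 mm diameter, 40 mm thick, about 0.25 kg, standing on its rim, flat faces to the rack's sides. Origin at the centre of its face on the rack's -y side; own z is the cylinder's axis (along rack y); own y points down at the start and turns with it (full turn = 271 mm of rolling). Can be pinched from above, with the tool tilted too, across its 40 mm, above the curbs.
- tin_center (a point): Centre of the tin: 20 mm along the tin's z axis from its origin, 60 mm above the table while in a gap between slats, 61 mm on a slat, about 60 mm on the smooth bed. At the start it is at about x = -70 mm in the rack's frame.
- mug: Bystander: white mug with handle, 97 mm tall, behind the rack.
- spice_jar: Bystander: spice jar with green cap, 46 mm wide, 106 mm tall, behind the rack near the stop end.
- jam: Bystander: jam jar with green lid, 62 mm wide, 86 mm tall, behind the rack.
- can_a: Bystander: drinks can, 66 mm wide, 115 mm tall, at the back left.
There are look-alikes about, which are no part of the job. What is shaped like the tin but blue or turquoise is not meant.

How it is judged:
By the outcome, as a careful person would: the job done as asked, in the order asked, and still so for the second after the job is handed in, with the robot touching nothing.
It also fails if it takes over 72 s, if anything falls off the work surface, if the arm or the gripper's body presses on something with over 40 N, if the wrist force passes 120 N, or if a joint passes its speed limit or range.

## Working session

There is one attempt and no reset: what is moved stays moved. The work goes in short steps, Python scripts to look and compute and a tool call to move; the robot and the scene stay as the last step left them, time stands still between calls to the robot, and variables do not carry over. Pictures are saved under pics/ and viewed, at most 10 in all, crops included, and the job is handed in when it is done.

```bash
mkdir -p pics; python3 - <<'E'
from plant import bot, vision
import cv2,numpy as np
for n in("side","top"):
    c=vision.capture(n); cv2.imwrite(f"pics/{n}0.png",c["color"][:,:,::-1]); np.savez(n,**{k:c[k] for k in("K","R","t")})
    print(n,c["K"],c["R"],c["t"], -c["R"].T@c["t"])
print(bot.get_obs())
E
```

```text
side [[509.09666503   0.         317.10345334]
 [  0.         509.09666503 236.19628619]
 [  0.           0.           1.        ]] [[-0.99934595 -0.03197822  0.01688397]
 [-0.03391273  0.66667846 -0.74457354]
 [ 0.01255396 -0.74465914 -0.66732688]] [ 620.21778592   52.60803985 1191.34304692] [606.64014623 871.90529788 823.71405705]
top [[434.66502301   0.         317.77237228]
 [  0.         434.66502301 232.34234678]
 [  0.           0.           1.        ]] [[-0.00504403 -0.99996532 -0.00662754]
 [-0.985275    0.0061024  -0.17086821]
 [ 0.17090273  0.00566808 -0.9852716 ]] [ 42.47684835 623.40942775 934.65934639] [ 454.70814484   33.37335295 1027.6956813 ]
{'time': 0.1, 'joint_positions': array([-1.41299148e+00,  3.42638154e-01,  1.52493286e+00,  3.17778926e-05,
        1.27541210e+00, -1.46010225e-01]), 'dq': array([ 0.00045074, -0.00152609, -0.00183745,  0.00016666, -0.00014518,
        0.00113044]), 'tau': array([ 1.99156682e-03, -4.32004595e+01, -2.44694388e+01,  7.19929347e-02,
        5.25773491e-02, -3.77296146e-05]), 'tool_pos': array([ 157.06045673, -500.82285044,  404.11805641]), 'tcp_rot': array([-3.14022141e+00, -2.32366225e-04,  3.03805637e-01]), 'contact_force': array([-0.7927338 ,  0.13680629,  0.26065732]), 'moment': array([ 0.03448111,  0.01088334, -0.02086227]), 'finger_force': 0.0, 'grip_width': 91.67535299868142}
```

View pics/side0.png

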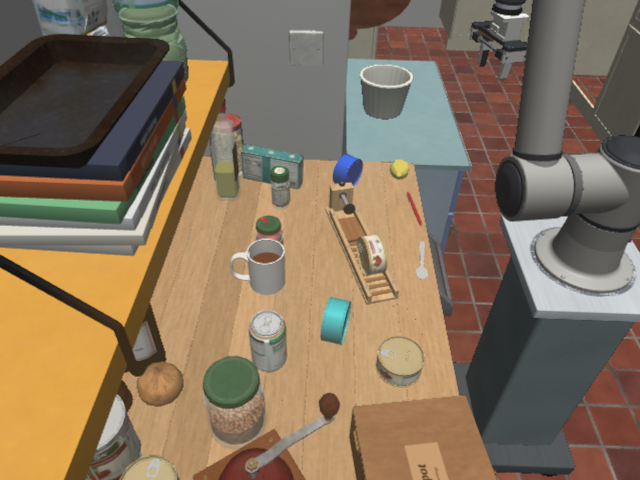

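View pics/top0.png

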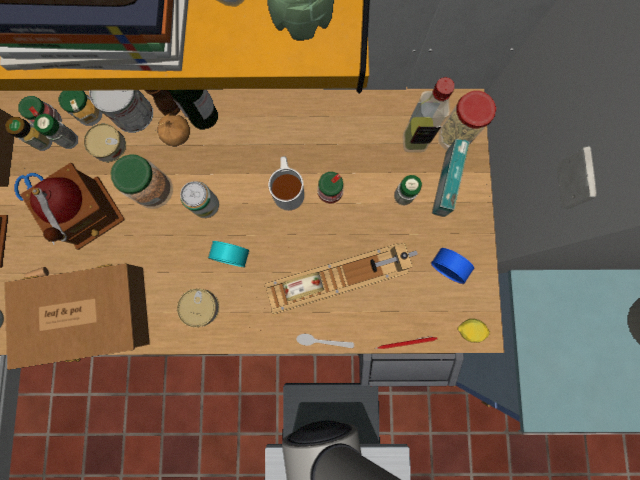

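The side view shows the rack from (380,295) to (343,195) with a cream tin at (372,254). In the top view the rack runs from (270,298) to (412,252).

Tin candidates (top view): cream on its rim in the rack at (303,287), turquoise at (229,254), blue at (453,265), and a gold one lying flat at (198,307). Only the one at (303,287) stands on its rim in the rack and isn't blue or turquoise. I'll confirm it with an enlarged crop.

```bash
python3 - <<'E'
import cv2,numpy as np
a=cv2.imread("pics/top0.png")[235:320,262:422]; a=cv2.resize(a,None,fx=5,fy=5,interpolation=cv2.INTER_CUBIC)
cv2.imwrite("pics/topc.png",a)
b=cv2.imread("pics/side0.png")[175:305,315:415]; cv2.imwrite("pics/sidec.png",cv2.resize(b,None,fx=4.5,fy=4.5,interpolation=cv2.INTER_CUBIC))
E
```

```text
(no output)
```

View pics/topc.png

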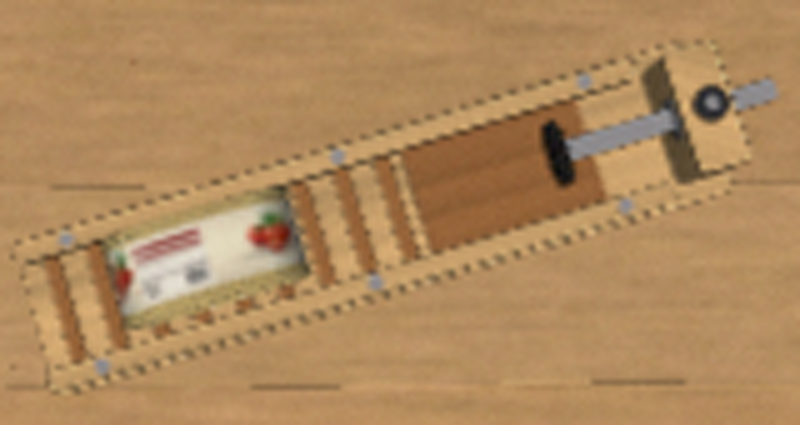

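View pics/sidec.png

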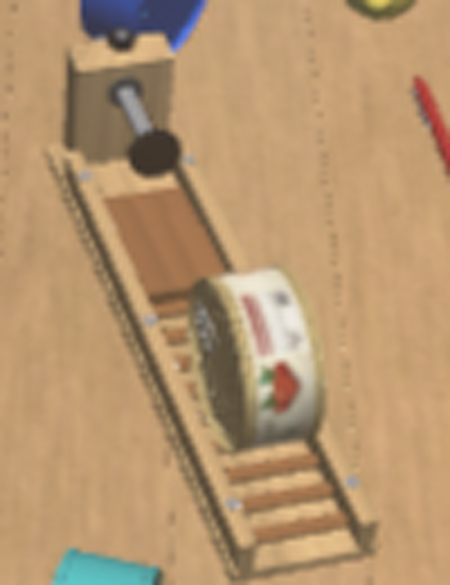

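Confirmed: the cream tin with the strawberry label stands on its rim in the rack, and the stop pad is at crop (558,152) in the top view. Next I fit the rack pose and check it with an overlay.

```bash
cat >h.py <<'E'
import numpy as np
C={n:dict(np.load(n+".npz")) for n in("side","top")}
def proj(n,X):
    c=C[n];p=(np.atleast_2d(X)@c["R"].T+c["t"])@c["K"].T;return p[:,:2]/p[:,2:]
def rw(p,X):
    X=np.atleast_2d(np.array(X,float));c,s=np.cos(p[2]),np.sin(p[2])
    return np.c_[p[0]+c*X[:,0]-s*X[:,1],p[1]+s*X[:,0]+c*X[:,1],X[:,2]]
def tin(x,z=60,n=60):
    a=np.linspace(0,2*np.pi,n);return [np.c_[x+43.2*np.cos(a),np.full(n,y),z+43.2*np.sin(a)] for y in(-20,20)]
E
python3 - <<'E'
from h import *
import cv2
from scipy.optimize import least_squares
T=lambda u,v:(262+u/5,235+v/5)
S=lambda u,v:(315+u/4.5,175+v/4.5)
# (view, pixel, rack point); rack +y is robot's left of travel
scr=[T(83.5,303.5),T(356,219.5),T(605.5,144)]
pts=[("top",T(711,102),(160,0,87)),("side",S(120,36),(160,0,87)),
("top",T(52,393),(-155,-37,28)),("side",S(235,552),(-155,37,28)),("side",S(372,530),(-155,-37,28)),
("side",S(67,62),(148,28,80)),("side",S(172,52),(148,-28,80)),
("top",T(668,58),(148,28,80)),("top",T(720,40),(172,28,80)),("top",T(750,160),(172,-28,80))]
def f(p):
    r=[]
    for n,px,X in pts: r+=list(proj(n,rw(p,X))[0]-px)
    for i,s in enumerate(scr): r+=list(proj("top",rw(p,(p[3+i],0,28)))[0]-s)
    return np.array(r)
q=least_squares(f,[350,50,-1.3,-130,0,130],loss="soft_l1",x_scale=[10,10,.1,10,10,10]).x
print(q);print(f(q).round(1).reshape(-1,2)[:len(pts)].tolist())
np.save("rack.npy",q[:3])
top=cv2.imread("pics/top0.png")[235:320,262:422];side=cv2.imread("pics/side0.png")[175:305,315:415]
im={"top":cv2.resize(top,None,fx=5,fy=5),"side":cv2.resize(side,None,fx=4.5,fy=4.5)}
M={"top":lambda P:(P-[262,235])*5,"side":lambda P:(P-[315,175])*4.5}
L=tin(-70)+[np.array([(x,-25,18),(x,25,18)]) for x in list(range(-140,21,20))+[30]]
L+=[np.array([(-155,s*37,28),(175,s*37,28)]) for s in(-1,1)]+[np.array([(148,-28,80),(148,28,80),(172,28,80),(172,-28,80)])]
a=np.linspace(0,6.29,30)
L+=[np.c_[np.full(30,x),15*np.cos(a),59+15*np.sin(a)] for x in (83,95,108)]
for n in im:
    for l in L: cv2.polylines(im[n],[M[n](proj(n,rw(q,l))).astype(int)],False,(255,0,0),1)
W=np.zeros((590,800,3),np.uint8);W[:300,:565]=cv2.resize(im["top"],(565,300));W[300:590]=0
cv2.imwrite("pics/ov_top.png",im["top"]);cv2.imwrite("pics/ov_side.png",im["side"])
E
```

```text
[ 5.20629697e+02  4.48366409e+00 -1.28892052e+00 -1.30038291e+02
 -1.00047126e-01  1.20082534e+02]
[[0.2, 0.3], [0.5, -0.0], [-0.2, 0.1], [-0.6, -2.0], [2.3, -3.3], [2.6, 0.9], [1.1, 0.0], [-1.0, -1.1], [-1.1, -0.6], [1.1, -0.2]]
```

View pics/ov_top.png

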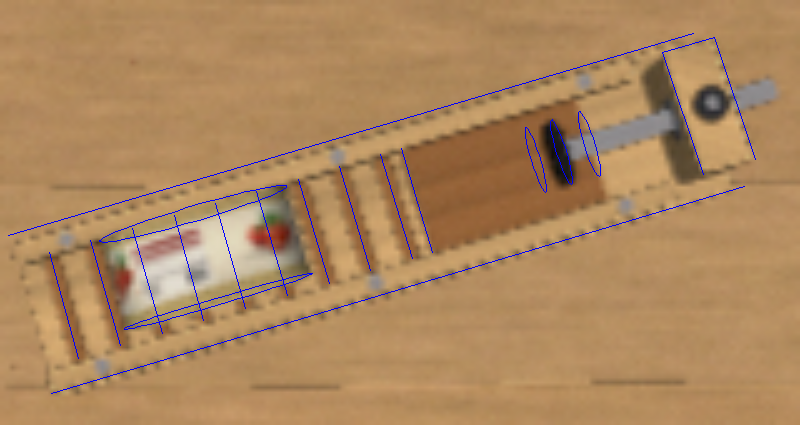

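View pics/ov_side.png

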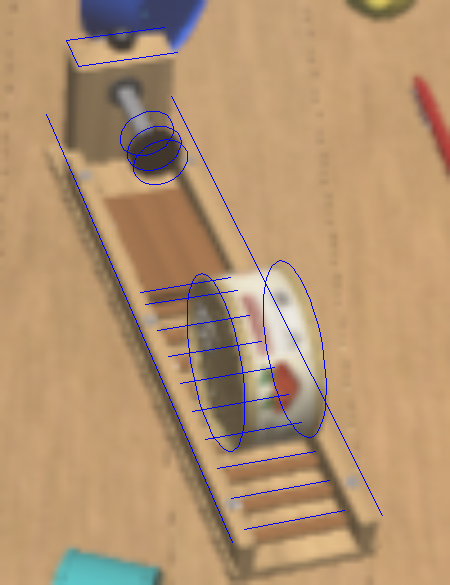

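The overlay fits to about 2 mm: the tin is in the gap at x ≈ -70, and the pad face is at x ≈ 92–95. The tool can only turn about its own z. So I'll roll the tin with the closed fingers behind it, moving up as they go forward so the contact rolls and doesn't rub.

```bash
cat >>h.py <<'E'
def go(target,yaw):
    """shift to a world TCP target and the turn, in present tool axes"""
    from plant import bot
    from scipy.spatial.transform import Rotation as Ro
    o=bot.get_obs();R=Ro.from_euler("xyz",o["tcp_rot"])
    print("t",o["time"],"shift",R.inv().apply(np.array(target)-o["tool_pos"]).round(1),"turn",round(-(yaw-o["tcp_rot"][2]),3),"F",o["contact_force"].round(1))
def rk(x,y,ztip): 
    p=np.load("rack.npy");return rw(p,(x,y,ztip+178))[0],p[2]+np.pi
E
python3 -c "
from h import *
t,y=rk(-135,0,180);print(t,y);go((360,-250,404),y);go(t,y)"
```

```text
[483.07837808 134.15593728 358.        ] 1.8526721373390882
t 0.1 shift [ 268.7 -178.6    0.4] turn -1.549 F [-0.8  0.1  0.3]
t 0.1 shift [ 501.  -508.3   46.9] turn -1.549 F [-0.8  0.1  0.3]
```

Careful with the scale: shifts go in cm and turns go in units of 0.2 rad. That gives: 268 mm is 26.8, 216 mm is 21.6, -0.9 rad is -4.5.

Call:
{"op": "crank_tcp", "data": {
  "offsets": {"deltas":[[0, 5.4, -3.6, 0, -0.9], [0, 10.8, -7.2, 0, -1.8], [0, 16.2, -10.8, 0, -2.7], [0, 21.6, -14.4, 0, -3.6], [0, 26.8, -17.8, 0, -4.5]]}
}}

```text
time: 0.72
tool_pos: [354.5, -256.3, 404.6]
tcp_rot: [3.142, 0.0, 1.209]
contact_force: [1.6, -1.0, 0.4]
grip_width: 46.2
finger_force: 0.0
```

```bash
python3 -c "
from h import *
t,y=rk(-135,0,180);go(t,y)"
```

```text
t 0.725 shift [410.7 -17.9  46.6] turn -0.643 F [ 1.6 -1.   0.4]
```

410 mm needs 7+ rows. Two calls.

Converted, 275 mm is 27.5, 220 mm is 22, -0.643 rad is -3.215.

Call:
{"op": "crank_tcp", "data": {
  "offsets": {"deltas":[[0, 5.5, -0.3, 0, -0.65], [0, 11, -0.5, 1, -1.3], [0, 16.5, -0.8, 2, -1.95], [0, 22, -1, 3, -2.6], [0, 27.5, -1.2, 4.6, -3.215]]}
}}

```text
time: 1.35
tool_pos: [441.5, 4.7, 358.6]
tcp_rot: [3.141, 0.001, 1.851]
contact_force: [0.4, -1.0, -0.4]
grip_width: 1.2
finger_force: 0.0
```

```bash
python3 -c "
from h import *
t,y=rk(-135,0,180);go(t,y)"
```

```text
t 1.35 shift [112.9  75.7   0.6] turn -0.002 F [ 0.4 -1.  -0.4]
```

Call:
{"op": "crank_tcp", "data": {
  "offsets": {"deltas":[[0, 5.7, 3.8, 0, 0], [0, 11.3, 7.57, 0, 0], [0, 11.3, 7.57, 4, 0], [0, 11.3, 7.57, 9, 0], [0, 11.3, 7.57, 9, 0]]}
}}

```text
time: 1.98
tool_pos: [481.9, 132.4, 265.7]
tcp_rot: [-3.133, -0.001, 1.847]
contact_force: [-0.4, -0.2, 1.4]
grip_width: 0.4
finger_force: 0.0
```

```bash
python3 -c "
from h import *
t,y=rk(-135,0,36);go(t,y)"
```

```text
t 1.975 shift [ 1.3  2.1 51.7] turn -0.005 F [-0.4 -0.2  1.4]
```

Call:
{"op": "crank_tcp", "data": {
  "offsets": {"deltas":[[0, 0.05, 0.08, 2.5, 0], [0, 0.05, 0.08, 4.2, 0], [0, 0.05, 0.08, 5.2, 0], [0, 0.05, 0.08, 5.2, 0], [0, 0.05, 0.08, 5.2, 0]]}
}}

```text
time: 2.6
tool_pos: [484.3, 132.9, 217.8]
tcp_rot: [3.14, 0.0, 1.847]
contact_force: [0.4, 0.2, 0.3]
grip_width: 0.7
finger_force: 0.0
```

```bash
python3 - <<'E'
from h import *
from plant import vision
import cv2
t,y=rk(-135,0,36);go(t,y)
a=vision.capture("top")["color"][235:320,262:422,::-1];b=vision.capture("side")["color"][175:305,315:435,::-1]
W=np.zeros((600,800,3),np.uint8);W[:320,:602]=cv2.resize(a,(602,320),interpolation=2);W[325:600,:254]=cv2.resize(b,(254,275),interpolation=2)
cv2.imwrite("pics/s1.png",W)
E
```

```text
t 2.6 shift [ 1.5 -0.8  3.8] turn -0.006 F [0.4 0.2 0.3]
```

View pics/s1.png

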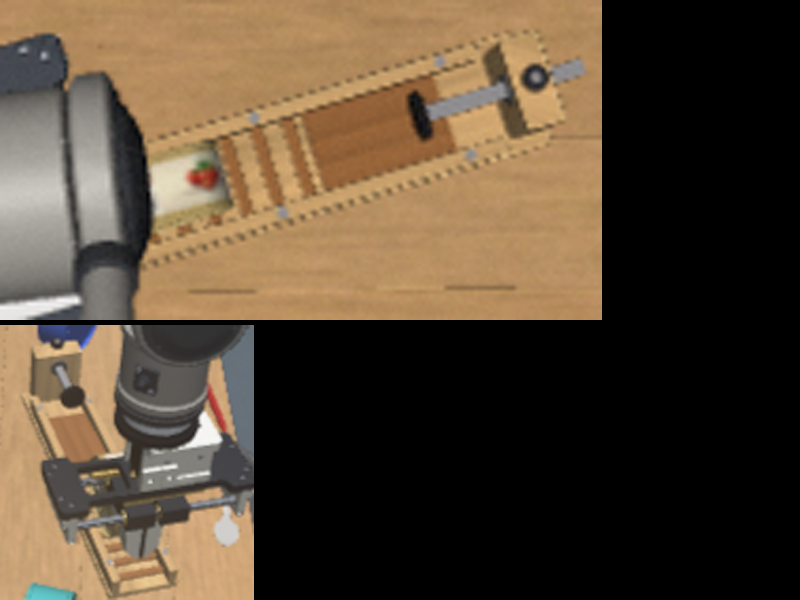

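The closed fingers are behind the tin and between the curbs (lower panel, 140,540). The strawberry on the tin's front at (202,177) will show rotation. Next I approach and start the first push.

Call:
{"op": "crank_tcp", "data": {
  "offsets": {"deltas":[[0, -0.5, 0, 0, 0], [0, -0.9, 0, 0.2, 0], [0, -1.1, 0, 0.2, 0], [0, -1.3, 0, 0.2, 0], [0, -1.5, 0, 0, 0]]}
}}

```text
time: 3.32
tool_pos: [487.9, 118.4, 216.6]
tcp_rot: [-3.141, 0.0, 1.847]
contact_force: [0.3, 0.1, -0.1]
grip_width: 0.2
finger_force: 0.1
```

Call:
{"op": "crank_tcp", "data": {
  "offsets": {"deltas":[[0, -0.4, 0, -0.4, 0], [0, -0.8, 0, -0.8, 0], [0, -1.2, 0, -1.1, 0], [0, -1.5, 0, -1.4, 0], [0, -1.5, 0, -1.4, 0]]}
}}

```text
time: 3.95
tool_pos: [492.2, 103.9, 230.9]
tcp_rot: [3.141, 0.0, 1.846]
contact_force: [-0.5, 0.8, -0.4]
grip_width: 0.5
finger_force: 0.1
```

```bash
python3 - <<'E'
from h import *
from plant import vision
import cv2
t,y=rk(-100,0,54);go(t,y)
a=vision.capture("top")["color"][235:320,262:422,::-1];cv2.imwrite("pics/s2.png",cv2.resize(a,None,fx=4,fy=4,interpolation=2))
E
```

```text
t 3.95 shift [-3.4 -0.3 -1.1] turn -0.006 F [-0.5  0.8 -0.4]
```

View pics/s2.png

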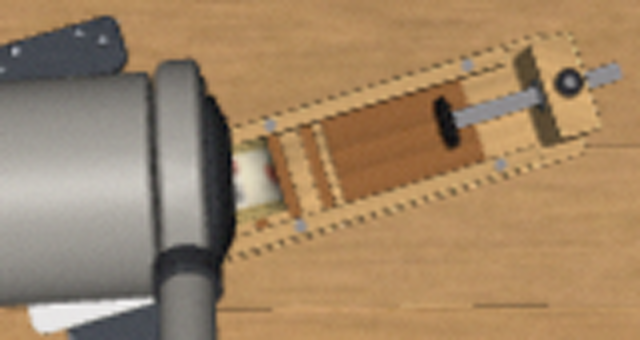

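The tin rolled on one gap: its front edge moved from crop 228 to about 285 and the strawberry turned over the front, with force under 1 N. I'll continue in 20 mm strokes.

Call:
{"op": "crank_tcp", "data": {
  "offsets": {"deltas":[[0, 0.4, -0.03, 0, 0], [0, 0.4, -0.03, 1.7, 0], [0, 0, -0.03, 1.7, 0], [0, -0.4, -0.03, 1.3, 0], [0, -0.8, -0.03, 0.9, 0]]}
}}

```text
time: 4.62
tool_pos: [494.2, 96.0, 222.5]
tcp_rot: [3.141, 0.001, 1.847]
contact_force: [0.1, 0.0, 0.5]
grip_width: 0.3
finger_force: 0.0
```

Call:
{"op": "crank_tcp", "data": {
  "offsets": {"deltas":[[0, -0.4, 0, -0.4, 0], [0, -0.8, 0, -0.8, 0], [0, -1.2, 0, -0.9, 0], [0, -1.2, 0, -0.9, 0]]}
}}

```text
time: 5.12
tool_pos: [497.3, 84.5, 230.8]
tcp_rot: [3.141, 0.0, 1.846]
contact_force: [-0.4, 0.1, 0.7]
grip_width: 0.3
finger_force: 0.0
```

Call:
{"op": "crank_tcp", "data": {
  "offsets": {"deltas":[[0, 0.4, 0, 0, 0], [0, 0.4, 0, 1.7, 0], [0, 0, 0, 1.7, 0], [0, -0.4, 0, 1.3, 0], [0, -0.8, 0, 0.9, 0]]}
}}

```text
time: 5.75
tool_pos: [499.7, 76.7, 222.5]
tcp_rot: [3.141, 0.001, 1.847]
contact_force: [0.3, 0.1, -0.1]
grip_width: 0.4
finger_force: 0.0
```

Call:
{"op": "crank_tcp", "data": {
  "offsets": {"deltas":[[0, -0.4, 0, -0.4, 0], [0, -0.8, 0, -0.8, 0], [0, -1.2, 0, -0.9, 0], [0, -1.2, 0, -0.9, 0]]}
}}

```text
time: 6.25
tool_pos: [502.7, 65.2, 230.8]
tcp_rot: [3.141, 0.0, 1.846]
contact_force: [0.3, 0.7, 0.7]
grip_width: 0.2
finger_force: 0.0
```

```bash
python3 - <<'E'
from h import *
from plant import vision
import cv2
t,y=rk(-60,0,54);go(t,y)
for n in("top","side"):cv2.imwrite(f"pics/s3{n}.png",vision.capture(n)["color"][:,:,::-1])
a=cv2.imread("pics/s3top.png")[235:320,262:422];cv2.imwrite("pics/s3.png",cv2.resize(a,None,fx=4,fy=4,interpolation=2))
E
```

```text
t 6.25 shift [-3.3  0.3 -1.2] turn -0.006 F [0.3 0.7 0.7]
```

View pics/s3.png

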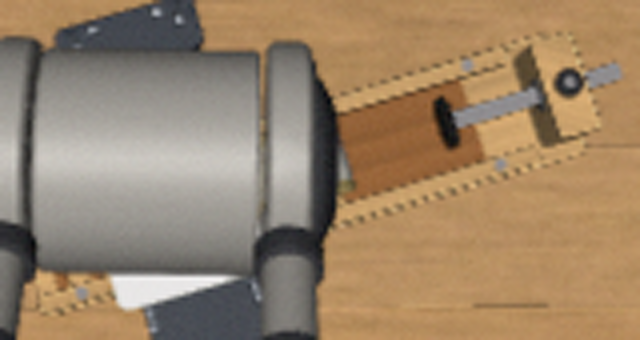

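The tin's front edge is now at about px 350, so it is at x ≈ -10, as planned. Next come the stroke to +10, then a slow one over the last slat.

Converted, 13 mm is 1.3, -4 mm is -0.4.

Call:
{"op": "crank_tcp", "data": {
  "offsets": {"deltas":[[0, 0.4, 0, 0, 0], [0, 0.4, 0, 1.7, 0], [0, 0, 0, 1.7, 0], [0, -0.4, 0, 1.3, 0], [0, -0.8, 0, 0.9, 0]]}
}}

```text
time: 6.98
tool_pos: [505.2, 57.5, 222.5]
tcp_rot: [3.141, 0.001, 1.847]
contact_force: [0.2, 0.1, 0.3]
grip_width: 0.3
finger_force: 0.0
```

Call:
{"op": "crank_tcp", "data": {
  "offsets": {"deltas":[[0, -0.4, 0, -0.4, 0], [0, -0.8, 0, -0.8, 0], [0, -1.2, 0, -0.9, 0], [0, -1.2, 0, -0.9, 0]]}
}}

```text
time: 7.48
tool_pos: [508.2, 46.0, 230.8]
tcp_rot: [3.141, 0.0, 1.846]
contact_force: [-0.3, -0.2, -0.4]
grip_width: 0.4
finger_force: 0.0
```

Call:
{"op": "crank_tcp", "data": {
  "offsets": {"deltas":[[0, 0.4, 0, 0, 0], [0, 0.4, 0, 1.7, 0], [0, 0, 0, 1.7, 0], [0, -0.3, 0, 1.4, 0], [0, -0.5, 0, 1.2, 0]]}
}}

```text
time: 8.1
tool_pos: [509.8, 41.2, 219.4]
tcp_rot: [3.141, 0.001, 1.847]
contact_force: [0.0, 0.4, 1.2]
grip_width: 0.8
finger_force: 0.2
```

Call:
{"op": "crank_tcp", "data": {
  "offsets": {"deltas":[[0, -0.2, 0, -0.2, 0], [0, -0.4, 0, -0.4, 0], [0, -0.5, 0, -0.5, 0], [0, -0.6, 0, -0.6, 0], [0, -0.7, 0, -0.7, 0]]}
}}

```text
time: 8.72
tool_pos: [511.3, 34.7, 225.7]
tcp_rot: [-3.141, 0.0, 1.847]
contact_force: [1.0, -0.1, 1.1]
grip_width: 0.6
finger_force: 0.1
```

```bash
python3 - <<'E'
from h import *
from plant import vision
import cv2
t,y=rk(-22,0,52);go(t,y)
W=np.zeros((600,800,3),np.uint8)
a=vision.capture("top")["color"][235:320,262:422,::-1];b=vision.capture("side")["color"][155:305,295:435,::-1]
W[:255,:480]=cv2.resize(a,(480,255),interpolation=2);W[260:590,:308]=cv2.resize(b,(308,330),interpolation=2)
cv2.imwrite("pics/s4.png",W)
E
```

```text
t 8.725 shift [-9.6  0.6 -4.3] turn -0.006 F [ 1.  -0.1  1.1]
```

View pics/s4.png

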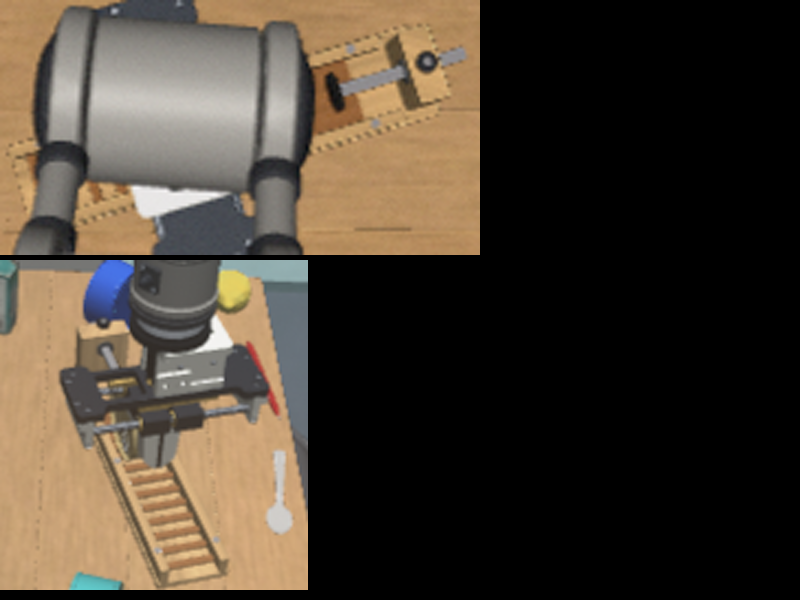

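The tin is out of sight under the wrist, with its body visible ahead of the fingers at (125,420), and the fingers are at rack x ≈ -32. That was my last picture, so from here I go by force and code measurements.

Converted, -10 mm is -1, -8 mm is -0.8.

Call:
{"op": "crank_tcp", "data": {
  "offsets": {"deltas":[[0, -0.2, 0, -0.2, 0], [0, -0.4, 0, -0.4, 0], [0, -0.6, 0, -0.5, 0], [0, -0.8, 0, -0.5, 0], [0, -1, 0, -0.5, 0]]}
}}

```text
time: 9.45
tool_pos: [514.1, 24.9, 230.7]
tcp_rot: [-3.142, 0.0, 1.847]
contact_force: [0.1, 0.2, -0.6]
grip_width: 0.4
finger_force: 0.0
```

Call:
{"op": "crank_tcp", "data": {
  "offsets": {"deltas":[[0, 0.3, 0, 0, 0], [0, 0.3, 0, 1.2, 0], [0, 0, 0, 1.2, 0], [0, -0.2, 0, 1.1, 0], [0, -0.4, 0, 0.9, 0]]}
}}

```text
time: 10.07
tool_pos: [515.3, 21.1, 221.9]
tcp_rot: [3.141, 0.0, 1.847]
contact_force: [0.3, 0.5, 0.1]
grip_width: 0.2
finger_force: 0.0
```

Call:
{"op": "crank_tcp", "data": {
  "offsets": {"deltas":[[0, -0.2, 0, -0.2, 0], [0, -0.4, 0, -0.4, 0], [0, -0.6, 0, -0.5, 0], [0, -0.8, 0, -0.6, 0], [0, -0.8, 0, -0.6, 0]]}
}}

```text
time: 10.7
tool_pos: [517.4, 13.4, 227.8]
tcp_rot: [3.141, 0.0, 1.847]
contact_force: [-0.3, -0.3, 0.7]
grip_width: 0.4
finger_force: 0.0
```

```bash
python3 - <<'E'
from h import *
t,y=rk(-3,0,50);go(t,y)
E
```

```text
t 10.7 shift [-6.5  0.7 -0.2] turn -0.006 F [-0.3 -0.3  0.7]
```

Converted, -2 mm is -0.2, -1 mm is -0.1.

Call:
{"op": "crank_tcp", "data": {
  "offsets": {"deltas":[[0, -0.1, 0, 0, 0], [0, -0.2, 0, 0, 0], [0, -0.2, 0, 0, 0]]},
  "only": "pos|contact"
}}

```text
tool_pos: [517.6, 12.4, 227.6]
contact_force: [-0.6, 5.6, 2.3]
```

Call:
{"op": "crank_tcp", "data": {
  "offsets": {"deltas":[[0, -0.1, 0, 0, 0], [0, -0.1, 0, 0, 0]]},
  "only": "pos|contact"
}}

```text
tool_pos: [517.7, 12.1, 227.6]
contact_force: [-1.1, 10.1, 2.6]
```

Call:
{"op": "crank_tcp", "data": {
  "offsets": {"deltas":[[0, -0.1, 0, 0, 0], [0, -0.1, 0, 0, 0]]},
  "only": "pos|contact"
}}

```text
tool_pos: [517.7, 11.8, 227.6]
contact_force: [-1.0, 14.1, 4.1]
```

Contact: force rises at about 4.5 N/mm, consistent with a rigid stop. I'll ease back to a light press and hold it.

Converted, 2 mm is 0.2.

Call:
{"op": "crank_tcp", "data": {
  "offsets": {"deltas":[[0, 0.2, 0, 0, 0], [0, 0.2, 0, 0, 0], [0, 0.2, 0, 0, 0], [0, 0.2, 0, 0, 0], [0, 0.2, 0, 0, 0]]},
  "only": "time|pos|contact"
}}

```text
time: 12.2
tool_pos: [517.6, 12.3, 227.6]
contact_force: [-1.3, 7.2, 2.0]
```

Call:
{"op": "crank_tcp", "data": {
  "offsets": {"deltas":[[0, 0, 0, 0, 0], [0, 0, 0, 0, 0], [0, 0, 0, 0, 0], [0, 0, 0, 0, 0], [0, 0, 0, 0, 0]]},
  "only": "time|pos|contact"
}}

```text
time: 12.82
tool_pos: [517.6, 12.3, 227.6]
contact_force: [-1.3, 7.4, 0.8]
```

Call:
{"op": "crank_tcp", "data": {
  "offsets": {"deltas":[[0, 0.05, 0, 0, 0], [0, 0.05, 0, 0, 0], [0, 0.05, 0, 0, 0], [0, 0.05, 0, 0, 0], [0, 0.05, 0, 0, 0]]},
  "only": "time|pos|contact"
}}

```text
time: 13.45
tool_pos: [517.6, 12.4, 227.6]
contact_force: [-1.4, 4.9, -0.3]
```

Call:
{"op": "crank_tcp", "data": {
  "offsets": {"deltas":[[0, 0.2, 0, 0, 0], [0, 0.6, 0, 0, 0], [0, 1.5, 0, 0, 0], [0, 2, 0, 0, 0], [0, 2, 0, -4, 0]]},
  "only": "time|pos|contact"
}}

```text
time: 14.08
tool_pos: [511.3, 32.0, 265.8]
contact_force: [1.5, -0.1, 1.0]
```

Call:
{"op": "crank_tcp", "data": {
  "offsets": {"deltas":[[0, 0, 0, -6, 0], [0, 5, 0, -12, 0], [0, 10, 0, -15, 0], [0, 16, 0, -15, 0], [0, 16, 0, -15, 0]]},
  "only": "time|pos|contact"
}}

```text
time: 14.7
tool_pos: [467.2, 188.5, 418.6]
contact_force: [0.6, -0.5, -0.5]
```

```bash
python3 - <<'E'
from h import *
from plant import vision
import cv2
p=np.load("rack.npy");s0,t0=cv2.imread("pics/side0.png"),cv2.imread("pics/top0.png")
for n,o in(("side",s0),("top",t0)):
    im=vision.capture(n)["color"][:,:,::-1].copy();cv2.imwrite(f"pics/end_{n}.png",im)
    d=(np.abs(im.astype(int)-o).max(2)>30).astype(np.uint8)*255
    for x in (30,36,40,42,44,46,48,50,54):
        m=np.zeros(d.shape,np.uint8)
        P=np.vstack([proj(n,rw(p,l)) for l in tin(x)])
        cv2.fillConvexPoly(m,cv2.convexHull(P.astype(np.float32)).round().astype(np.int32),255)
        b=np.zeros_like(m);u,v=proj(n,rw(p,(46,0,60)))[0].astype(int);b[v-35:v+36,u-35:u+36]=255
        tm=np.vstack([proj(n,rw(p,l)) for l in tin(-70)]);cv2.fillConvexPoly(b,cv2.convexHull(tm.astype(np.float32)).astype(np.int32),0)
        dd=d&b;print(n,x,"iou",round((dd&m).astype(bool).sum()/max(1,((dd|m)&b).astype(bool).sum()),3))
E
```

```text
side 30 iou 0.394
side 36 iou 0.422
side 40 iou 0.437
side 42 iou 0.456
side 44 iou 0.459
side 46 iou 0.461
side 48 iou 0.464
side 50 iou 0.46
side 54 iou 0.449
top 30 iou 0.646
top 36 iou 0.749
top 40 iou 0.818
top 42 iou 0.847
top 44 iou 0.872
top 46 iou 0.88
top 48 iou 0.864
top 50 iou 0.828
top 54 iou 0.749
```

Call:
{"op": "crank_tcp", "data": {
  "offsets": {"deltas":[[0, 0, 0, 0, 0], [0, 0, 0, 0, 0], [0, 0, 0, 0, 0], [0, 0, 0, 0, 0]]},
  "lines": "1,1"
}}

```text
time: 15.3
```

```bash
python3 - <<'E'
from h import *
from plant import vision
import cv2
p=np.load("rack.npy");o=cv2.imread("pics/top0.png");e=cv2.imread("pics/end_top.png").astype(int)
e2=vision.capture("top")["color"][:,:,::-1].astype(int)
print("moved px",(np.abs(e2-e).max(2)[235:320,300:422]>30).sum())
a=np.linspace(0,6.29,40);dk=(o.max(2)<60)
u,v=proj("top",rw(p,(92,0,59)))[0].astype(int);w=np.zeros_like(dk);w[v-9:v+10,u-9:u+8]=1;dk&=w
for x in range(84,104,2):
    m=np.zeros(dk.shape,np.uint8);P=np.vstack([proj("top",rw(p,np.c_[np.full(40,X),15*np.cos(a),59+15*np.sin(a)])) for X in(x,x+6)])
    cv2.fillConvexPoly(m,cv2.convexHull(P.astype(np.float32)).round().astype(np.int32),1);m=m>0
    print(x,round((m&dk).sum()/(m|dk).sum(),2))
# brightness along the tin-pad line in the end picture
for x in range(70,106,3): q=proj("top",rw(p,(x,0,59)))[0].round().astype(int);print(x,e2[q[1],q[0]].tolist(),o[q[1],q[0]].tolist())
E
```

```text
moved px 0
84 0.24
86 0.44
88 0.58
90 0.55
92 0.53
94 0.3
96 0.16
98 0.06
100 0.0
102 0.0
70 [193, 219, 225] [60, 100, 149]
73 [193, 220, 227] [58, 100, 150]
76 [183, 212, 219] [57, 99, 148]
79 [158, 180, 183] [55, 98, 150]
82 [122, 144, 140] [54, 98, 148]
85 [126, 145, 144] [59, 101, 150]
88 [88, 100, 106] [34, 57, 87]
91 [19, 22, 25] [26, 25, 26]
94 [25, 23, 30] [29, 30, 30]
97 [66, 68, 70] [65, 65, 67]
100 [128, 127, 129] [130, 127, 130]
103 [143, 140, 143] [142, 141, 143]
```

The tin touches the pad (no bed is visible between them) and doesn't move, and the robot is clear. Handing in.

```bash
python3 -c "
from plant import bot
print(bot.close_job())"
```

```text
the job is handed in; nothing more can be done
None
```

The tin was rolled along the rack to the stop, held against the pad for over a second at 5–7 N (after a brief rise to about 14 N on contact), and released; it stayed resting on the pad, and the job is handed in at about 15 s.

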